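# Close the carton and hold its sprung keeper lever at four clicks

### The arm

A 7-joint arm with a two-finger parallel gripper is mounted at the origin on the work surface. World frame = base frame: x ahead of the robot, y to its left, z up, the work surface at z = 0. Lengths are in m, angles in rad, forces in N, time in s.
With the tool pointing down it reaches from about 0.4 to 0.85 m from the base axis. Payload 4.5 kg.
Tool frame: the origin (TCP) lies between the finger pads; the fingertips stand 11 mm ahead of it and the grasp point (between the pads) lies 8 mm behind it (r.nose_length is the distance from the TCP to the fingertips, in m); z points along the fingers, y is the line along which they close (so a half turn about z gives the same grasp; the last joint's range is limited). The gripper opens to 88 mm and grips with 3 to 60 N. Pads are 18 mm wide; open, the fingers measure 123 mm over their backs; the gripper's body (75 mm by 187 mm) begins 45 mm behind the grasp point.
Start: joints at [-1.077, 0.689, -0.195, 1.565, 0.157, 0.902, -0.215], TCP at [0.277, 0.56, 0.25] pointing down, gripper open.
Joint ranges: [-3.01, 3.01], [-0.46, 2.08], [-1.47, 1.51], [0.13, 2.56], [-1, 4.14], [0.04, 2.09], [-2.66, 2.66]. Speed limits (rad/s): [2.57, 2.57, 3.14, 3.14, 3.14, 3.14, 3.14].

### API

Orientations are given as a unit quaternion [x, y, z, w].
In Python, from plant import get_state, snapshot, camera_model, r gives the robot as it stands.
- The arm moves only by the shell command python3 -m inch 'ROWS' [FORCE]. ROWS is text: rows parted by semicolons, each of 7 numbers parted by spaces: the opening, from -1 (shut) to 1 (fully open), then the shift along the tool's x, y, z in m, then the turn, a rotation vector about the tool's x, y, z in rad. A call has 1 to 20 rows; each row shifts and turns the commanded pose from where the row before left it, along the tool's axes as they then stand; what a row does not reach is not made up. A row lasts 1/12 s, in which the tool goes at most 41.7 mm and 7.16 degrees, less where a joint would pass 70% of its speed; a pose out of reach is approached as far as the arm can. A call is refused whole if a number of a shift passes 0.0417 or a number of a turn 0.125, either way. A call with a gripper value outside its range is refused whole. The fingers move at their own pace and stop on an object; FORCE is the grip in N (left out, the last holds). Time passes only in rows, so rows that do not move let the fingers close. It gives the time, the measured TCP pose, the force, the opening and the grip force at its end, in the units of the state.
- get_state(): the state, without advancing time (a new reading comes with each control period).
- snapshot(name): name is "side" or "top" or "wrist"; returns (picture, depth): 400x640x3 uint8, red, green, blue; 400x640 float32, m along the optical axis (not along the pixel's ray), 0 where there is no reading.
- camera_model(name): a dict with "intrinsics" (3x3 intrinsics, pixels), "dist" ([k1, k2, p1, p2, k3] as OpenCV has them; the pictures are not rectified), "view" (4x4, takes a point from world to camera coordinates). Camera axes: x right, y down, z forward; pixel columns grow to the right and rows downward; lengths in m; the calibration is good to about 2 mm. A picture is of the moment at which its call begins: read the wrist's pose just before it. camera_model takes no time and is no camera call; for the wrist camera it gives the pose at the moment of the call.
- r.finish_job(): hands the job in; it is judged then, once.
The state is a dict: "clock": time; "q": joint angles; "qd": joint speeds; "joint_torque": joint torques, N m; "tool_pos": TCP position; "eef_rot": TCP orientation; "contact_force": force on the tool from outside, world axes, zero at the start; "moment": the same for the moment, N m; "opening": opening from 0.0 (shut) to 1.0 (fully open); "finger_force": force on a finger pad.
Only numpy, scipy, OpenCV 4.12 (cv2) and the standard library are available. Lean on these libraries where they do the work, as an engineer would, in place of code of your own. Each camera call takes 0.05 s, during which the arm holds its last target. There are 200 camera calls.

### The job

Close the carton on the packing jig: fold the narrow flap fully down first, then fold the wide flap fully down over it. Then swing the keeper lever by its upright knob over the closed flaps, exactly four clicks and never a fifth, and finish while still holding the knob there, because the lever springs back if let go. Leave the four other things on the bench alone.

Things in the scene. Friction and masses are not known exactly. Their poses are not given: they have to be found in the camera images.
- jig: Packing jig fixed to the bench: plywood board 270 x 250 x 15 mm with an open carton 120 x 120 mm on it, rim 95 mm above the bench, a turned box inside. Origin on the bench under the carton's centre; x runs along the flap hinges towards the lever post (outside the carton at x 92, y 0 mm), y from the narrow flap's side to the wide flap's, z up. Place and yaw (within 29 deg) vary.
- narrow (a joint): Narrow cardboard flap, 118 mm along x, 45 mm from hinge to free edge, 3 mm thick, hinged on the rim at the jig's y = -60 mm side. 0 = flat and closed, 1.57 = upright, more = leaning outward. Light; stays where it is left; starts at 1.6 to 2.0. Its upper face is 98 mm above the bench when closed.
- narrow_hinge (a point): Middle of the narrow flap's hinge line (jig x 0, y -60, z 95 mm), axes as the jig's.
- wide (a joint): Wide cardboard flap, 118 mm along x, 85 mm from hinge to free edge, 3 mm thick, hinged on the rim at the jig's y = +60 mm side. 0 = flat and closed over the narrow one, 1.57 = upright, more = leaning outward. Light; stays where it is left; starts at 1.65 to 2.05. Its upper face is 103 mm above the bench when closed.
- wide_hinge (a point): Middle of the wide flap's hinge line (jig x 0, y +60, z 100 mm), axes as the jig's.
- lever_angle (a joint): Keeper lever on an upright pivot: flat steel bar 22 mm wide, 112 to 120 mm above the bench. 0 = rest stop, arm along the jig's +y, clear of the flaps; grows anticlockwise seen from above, bringing the knob in over the carton; far stop 1.6 (arm along the jig's -x). A spring drives it back to 0 with about 9 to 12 N at the knob; the clicks do not hold it.
- lever: The whole lever (bar and knob). Origin on its pivot axis, 98 mm above the bench; axes as the jig's at rest, y along the arm to the knob, z up.
- knob (a point): The lever's upright round wooden knob, 20 mm diameter, 55 mm tall, 120 to 175 mm above the bench, 100 mm from the pivot. Origin at the centre of its foot, on the bar's top; y points outward along the arm, z up. Push or grip it to turn the lever; it is rigid with the lever.
- quadrant_pivot (a point): On the lever's pivot axis, 98 mm above the bench, fixed to the dark toothed quadrant under the lever's tail, which is clamped 0 to 0.3 rad anticlockwise of the jig's axes. A pawl rides over 6 teeth: the push needed rises, then drops by 8 N or more past the crest: one click. Crests: lever angles 0.2, 0.4 .. 1.2 from the quadrant's axes. Four clicks: past the 4th, short of the 5th.
- glue: White closed plastic glue bottle, 52 mm diameter, 120 mm tall, standing; origin at the centre of its base. Bystander.
- cup: Turned pale wooden cup, open at the top, 76 mm diameter, 62 mm tall; origin at the centre of its base. Bystander.
- gouge: Turning tool with wooden handle, 240 mm long, lying on the bench. Bystander.
- blank: Round wooden blank, 70 mm diameter, 60 mm tall, standing; origin at the centre of its base. Bystander.

How it is judged:
By the outcome, as a careful person would: the job done as asked, in the order asked, and still so for the second after the job is handed in, while the arm keeps its last pose, push and grip.
It also fails if it takes over 72 s, if anything falls off the work surface, if the arm or the gripper's body presses on something with over 40 N, if the wrist force passes 120 N, or if a joint passes its speed limit or range.

## Working session

There is one attempt and no reset: what is moved stays moved. The work goes in short steps, Python scripts to look and compute and a shell command to move; the robot and the scene stay as the last step left them, time stands still between calls to the robot, and variables do not carry over. Pictures are saved under pics/ and viewed, at most 10 in all, crops included, and the job is handed in when it is done.

```bash
ls; mkdir -p pics
cat > h.py <<'E'
import numpy as np, cv2
from plant import get_state, snapshot, camera_model, r
from scipy.spatial.transform import Rotation as R
def snap(n,f=None):
    m=camera_model(n); p,d=snapshot(n)
    if f: cv2.imwrite('pics/'+f,p[:,:,::-1])
    return p,d,m
def ray(m,u,v):
    x=cv2.undistortPoints(np.array([[[u,v]]],float),np.array(m['intrinsics']),np.array(m['dist']))[0,0]
    V=np.array(m['view']); Rc=V[:3,:3]; o=-Rc.T@V[:3,3]
    return o, Rc.T@np.array([x[0],x[1],1.])
def onz(m,u,v,z):
    o,d=ray(m,u,v); return o+d*(z-o[2])/d[2]
def dep(m,D,u,v):
    o,d=ray(m,u,v); w=D[int(v)-1:int(v)+2,int(u)-1:int(u)+2]; w=w[w>0]
    return o+d*np.median(w) if len(w) else None
E
python3 - <<'E'
from h import *
s=get_state(); print(s)
a=snap('top','top1.png'); b=snap('side','side1.png')
np.savez('s1.npz',tp=a[0],td=a[1],sp=b[0],sd=b[1])
print(a[2],b[2])
E
```

```text
pics
{'clock': 0.0, 'q': array([-1.07721636,  0.69000294, -0.1945212 ,  1.5663266 ,  0.15730285,
        0.90253884, -0.21511037]), 'qd': array([-8.03045981e-04,  4.80187421e-04, -2.26946163e-03, -2.18177659e-04,
       -2.29175686e-06, -1.78202222e-04,  8.38366460e-04]), 'joint_torque': array([-3.15865582e-04, -5.27556825e+01, -1.26688320e+00, -1.53428435e+01,
       -5.25525946e-02,  6.55674419e-03,  1.82118947e-04]), 'tool_pos': array([0.27711198, 0.55951774, 0.24890304]), 'eef_rot': array([ 2.27831726e-01,  9.73700066e-01, -9.29849696e-04, -1.47024260e-04]), 'contact_force': array([ 0.31525877, -0.47956816,  0.41061866]), 'moment': array([-0.0148545 , -0.03893851,  0.00747223]), 'finger_force': 0.0, 'opening': 0.9994465597925206}
{'intrinsics': array([[470.2315354 ,   0.        , 312.5865402 ],
       [  0.        , 470.2315354 , 197.51651927],
       [  0.        ,   0.        ,   1.        ]]), 'dist': array([-0.12243407,  0.        ,  0.        ,  0.        ,  0.        ]), 'view': array([[ 0.02359919, -0.99953736, -0.01918724, -0.03856243],
       [-0.99246531, -0.02111539, -0.12069281,  0.50833523],
       [ 0.12023183,  0.02189092, -0.99250446,  1.30245456],
       [ 0.        ,  0.        ,  0.        ,  1.        ]])} {'intrinsics': array([[395.22613069,   0.        , 319.10764771],
       [  0.        , 395.22613069, 201.79762874],
       [  0.        ,   0.        ,   1.        ]]), 'dist': array([0.00658095, 0.        , 0.        , 0.        , 0.        ]), 'view': array([[ 0.91763081, -0.39707829, -0.01680858, -0.45160424],
       [-0.24362619, -0.52858772, -0.81316745,  0.19020837],
       [ 0.31400634,  0.75028252, -0.58178705,  1.0683728 ],
       [ 0.        ,  0.        ,  0.        ,  1.        ]])}
```

View pics/top1.png

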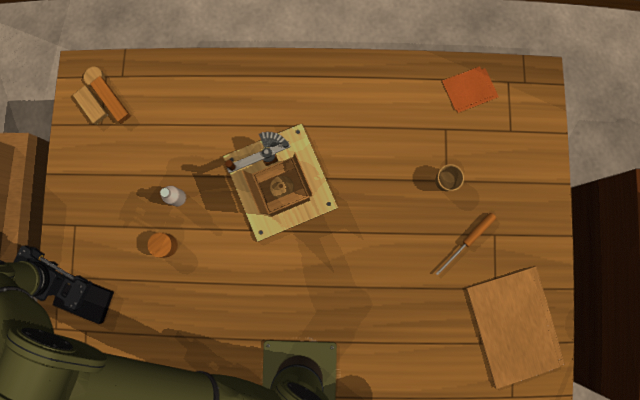

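View pics/side1.png

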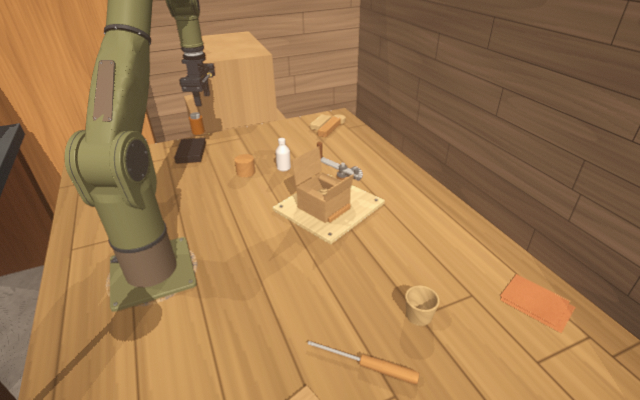

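Top view: jig board corners are near (222,160), (302,125), (338,207), (257,241). The lever post is near (267,155), the knob near (228,160), and the wide flap is on the left side. I'll enlarge it to measure.

Run:
```python
from h import *
z=np.load('s1.npz'); p=z['tp']; m=camera_model('top')
cv2.imwrite('pics/top1c.png',cv2.resize(p[115:250,190:350,::-1],None,fx=4.4,fy=4.4,interpolation=cv2.INTER_CUBIC))
hsv=cv2.cvtColor(p,cv2.COLOR_RGB2HSV)
print(hsv[232,258],hsv[205,325],hsv[135,300],hsv[215,290])
P=[]
d=z['td']
sub=[(u,v,dep(m,d,u,v)) for u in range(205,345) for v in range(118,246)]
pts=np.array([[u,v,*q] for u,v,q in sub if q is not None])
np.save('pts.npy',pts)
b=pts[(pts[:,4]>.009)&(pts[:,4]<.022)]
print(len(b)); h,_=np.histogram(pts[:,4],bins=np.arange(-.02,.2,.01)); print(h)
rect=cv2.minAreaRect(b[:,2:4].astype(np.float32)); print(rect,cv2.boxPoints(rect))
```

```text
[ 21 131 142] [ 21 134 185] [ 19 139 181] [ 18 142 181]
4804
[   0 4552 5310 4657  198   38   45   74  334   90  359 1073  126  299
  299  174   45   45   58   89   55]
((0.557465672492981, 0.07151351869106293), (0.2734922170639038, 0.2513248920440674), 24.118619918823242) [[ 0.3813082   0.13032764]
 [ 0.4840064  -0.09905694]
 [ 0.73362315  0.0126994 ]
 [ 0.63092494  0.24208398]]
```

View pics/top1c.png

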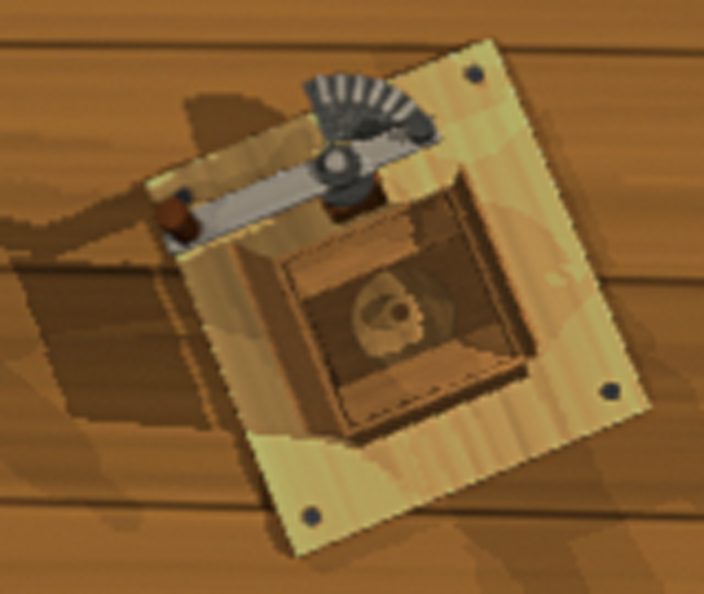

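The crop shows the pivot at about (338,160), the knob top at (178,215), and the carton rim corners at (283,262), (460,180), (525,355) and (348,432). Both flaps are upright, leaning outward.

Run:
```python
from h import *
m=camera_model('top'); yaw=np.radians(24.1)
c,s=np.cos(yaw),np.sin(yaw); J=np.array([[c,s],[-s,c]])
f=lambda u,v,z: onz(m,190+u/4.4-.4,115+v/4.4-.4,z)
rim=[f(u,v,.095)[:2] for u,v in [(283,262),(460,180),(525,355),(348,432)]]
print(rim, np.mean(rim,0))
piv=f(338,158,.13)[:2]; kn=f(178,215,.175)[:2]
print('piv',piv,'knob',kn,'arm',kn-piv,np.hypot(*(kn-piv)))
O1=np.mean(rim,0); O2=piv-J.T@[.092,0]; O3=kn-J.T@[.092,.1]
print(O1,O2,O3)
pts=np.load('pts.npy')
O=O2
loc=(pts[:,2:4]-O)@J.T
for name,sel in [('wide',(loc[:,1]>.055)&(loc[:,1]<.12)&(abs(loc[:,0])<.05)),('narrow',(loc[:,1]<-.05)&(loc[:,1]>-.1)&(abs(loc[:,0])<.05))]:
    q=loc[sel]; zz=pts[sel,4]
    for lo in np.arange(.09,.2,.015):
        k=(zz>lo)&(zz<lo+.015)
        if k.any(): print(name,round(lo,3),k.sum(),np.median(q[k],0).round(4),np.median(zz[k]).round(4))
# board x edges in jig
b=loc[(pts[:,4]>.009)&(pts[:,4]<.022)]; print(np.percentile(b,[.5,99.5],axis=0))
k=(pts[:,4]>.165)&(pts[:,4]<.18);print('hi',[np.median(pts[k],0)],k.sum(), loc[k].min(0),loc[k].max(0))
```

```text
[array([0.56199059, 0.13282313]), array([0.61571584, 0.0245203 ]), array([ 0.50711109, -0.01852868]), array([0.45732412, 0.08868516])] [0.53553541 0.05687498]
piv [0.62055595 0.09667279] knob [0.57509959 0.18363552] arm [-0.04545635  0.08696273] 0.0981264287808918
[0.53553541 0.05687498] [0.5365752  0.05910639] [0.53195189 0.0547857 ]
wide 0.09 85 [-0.0042  0.0607] 0.0946
wide 0.105 48 [0.0018 0.0643] 0.1125
wide 0.12 48 [0.0009 0.0665] 0.1268
wide 0.135 45 [-0.0016  0.0687] 0.1417
wide 0.15 52 [-0.0017  0.0707] 0.1586
wide 0.165 63 [-0.0041  0.0733] 0.1722
wide 0.18 50 [0.0051 0.0757] 0.1814
narrow 0.09 90 [ 0.0032 -0.0562] 0.0956
narrow 0.105 42 [-0.0052 -0.0608] 0.1118
narrow 0.12 60 [ 0.0094 -0.064 ] 0.1304
narrow 0.135 38 [-0.0166 -0.0666] 0.1367
[[-0.11157953 -0.12198255]
 [ 0.15736426  0.12688516]]
hi [array([2.48000000e+02, 1.80000000e+02, 5.32127781e-01, 1.36921072e-01,
       1.72639077e-01])] 119 [-0.05899938  0.07086147] [0.09844349 0.10960532]
```

```bash
cat >> h.py <<'E'
YAW=np.radians(24.2); O=np.array([.5355,.058])
J=np.array([[np.cos(YAW),np.sin(YAW)],[-np.sin(YAW),np.cos(YAW)]])
def st():
    s=get_state(); Rm=R.from_quat(s['eef_rot']).as_matrix(); t=s['tool_pos']
    l=J@(t[:2]-O); ty=np.degrees(np.arctan2(*(Rm[:2,1][::-1])))-24.2
    print('t %.2f jig mm'%s['clock'],(l*1000).round(1),'z %.1f'%(t[2]*1000),'ty-yaw %.1f'%ty,'toolz',Rm[:,2].round(3),'Fjig',(J@s['contact_force'][:2]).round(1),s['contact_force'][2].round(1),'op %.2f ff %.1f'%(s['opening'],s['finger_force']),'q7 %.2f'%s['q'][6])
    return l,t,ty
if __name__=='__main__': st()
E
python3 -m inch '-1 0 0 0 0 0 0.115;-1 0 0 0 0 0 0.115;-1 0 0 0 0 0 0.115;-1 0 0 0 0 0 0.115;-1 0 0 0 0 0 0.115;-1 0 0 0 0 0 0.115;-1 -0.035 0 0 0 0 0;-1 -0.035 0 0 0 0 0;-1 -0.035 0 0 0 0 0;-1 -0.035 0 0 0 0 0;-1 -0.035 0 0 0 0 0;-1 -0.035 0 0 0 0 0;-1 -0.035 0 0 0 0 0;-1 -0.035 0 0 0 0 0;-1 -0.035 0 0 0 0 0;-1 -0.035 0 0 0 0 0;-1 -0.035 0 0 0 0 0;-1 -0.035 0 0 0 0 0;-1 0 0 0 0 0 0;-1 0 0 0 0 0 0' 20; python3 h.py
```

```text
clock: 1.77
tool_pos: [0.4497, 0.1744, 0.2495]
eef_rot: [0.546, 0.838, -0.0, 0.0]
contact_force: [-0.8, 1.2, -0.8]
opening: 0.007
finger_force: 0.0
t 1.77 jig mm [-30.6 141.3] z 249.5 ty-yaw -0.4 toolz [-0.    -0.001 -1.   ] Fjig [-0.3  1.4] -0.8 op 0.01 ff 0.0 q7 -0.10
```

```bash
python3 -m inch '-1 -0.035 0 0 0 0 0;-1 -0.035 0 0 0 0 0;-1 -0.035 0 0 0 0 0;-1 -0.035 0.01 0 0 0 0;-1 -0.035 0.01 0 0 0 0;-1 -0.035 0 0 0 0 0;-1 -0.035 0 0 0 0 0;-1 0 0 0 0 0 0;-1 0 0 0.03 0 0 0;-1 0 0 0.03 0 0 0;-1 0 0 0.03 0 0 0;-1 0 0 0.03 0 0 0;-1 0 0 0 0 0 0;-1 0 0 0 0 0 0'; python3 h.py; python3 -c "
from h import *
snap('side','s2.png')
p,d,m=snap('wrist'); a=cv2.imread('pics/s2.png')[100:260,230:420]
cv2.imwrite('pics/s2c.png',np.hstack([cv2.resize(a,(475,400)),cv2.resize(p[:,:,::-1],(320,200)).repeat(2,0)]))"
```

```text
clock: 2.93
tool_pos: [0.5664, -0.0368, 0.1287]
eef_rot: [0.543, 0.84, -0.001, -0.002]
contact_force: [-0.4, 1.0, 0.2]
opening: 0.003
finger_force: 0.0
t 2.93 jig mm [-10.7 -99.1] z 128.7 ty-yaw 0.1 toolz [-0.004  0.001 -1.   ] Fjig [0.1 1.1] 0.2 op 0.00 ff 0.0 q7 0.32
```

View pics/s2c.png

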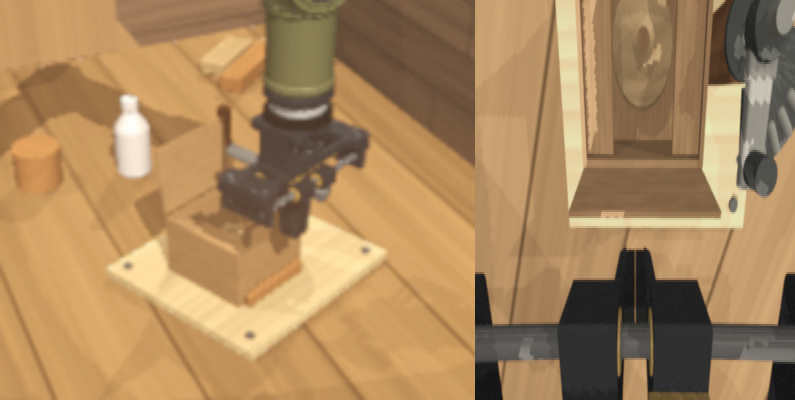

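Side view: the fingers stand just outside the narrow flap, with the wide flap upright behind. Now I'll fold the narrow flap.

```bash
python3 -m inch '-1 0.01 -0.01 0 0 0 0;-1 0.01 -0.01 0 0 0 0;-1 0.01 0 0 0 0 0;-1 0.01 0 0 0 0 0;-1 0.01 0 0 0 0 0;-1 0.01 0 0 0 0 0;-1 0.01 0 0.003 0 0 0;-1 0.005 0 0.004 0 0 0;-1 0.003 0 0.005 0 0 0;-1 0.002 0 0.004 0 0 0;-1 0 0 0.004 0 0 0;-1 0 0 0.003 0 0 0;-1 0 0 0 0 0 0;-1 0 0 0 0 0 0'; python3 h.py
```

```text
clock: 4.2
tool_pos: [0.5162, 0.027, 0.1089]
eef_rot: [0.544, 0.839, 0.001, -0.0]
contact_force: [-5.6, 3.4, 29.8]
opening: 0.007
finger_force: 14.5
t 4.20 jig mm [-30.3 -20.4] z 108.9 ty-yaw -0.1 toolz [ 0.001  0.001 -1.   ] Fjig [-3.7  5.4] 29.8 op 0.01 ff 14.5 q7 0.21
```

```bash
python3 -m inch '-1 0 0 -0.02 0 0 0;-1 0 0 -0.04 0 0 0;-1 0 0 -0.04 0 0 0;-1 0 0 -0.04 0 0 0;-1 0 0 0 0 0 0;-1 0.035 0 0 0 0 0;-1 0.035 0 0 0 0 0;-1 0.035 0 0 0 0 0;-1 0.035 0 0 0 0 0;-1 0 0 0 0 0 0;-1 0 0 0 0 0 0'; python3 h.py; python3 -c "
from h import *
p,d,m=snap('top','t3.png')
s=snap('side')[0]
cv2.imwrite('pics/t3c.png',np.hstack([cv2.resize(p[115:250,190:350,::-1],(474,400)),cv2.resize(s[130:250,260:360,::-1],(320,400))]))"
```

```text
clock: 5.12
tool_pos: [0.4583, 0.1557, 0.2461]
eef_rot: [0.542, 0.84, -0.0, -0.001]
contact_force: [1.6, -0.9, 0.1]
opening: 0.004
finger_force: 0.0
t 5.12 jig mm [-30.4 120.8] z 246.1 ty-yaw 0.2 toolz [-0.001  0.    -1.   ] Fjig [ 1.1 -1.5] 0.1 op 0.00 ff 0.0 q7 -0.03
```

View pics/t3c.png

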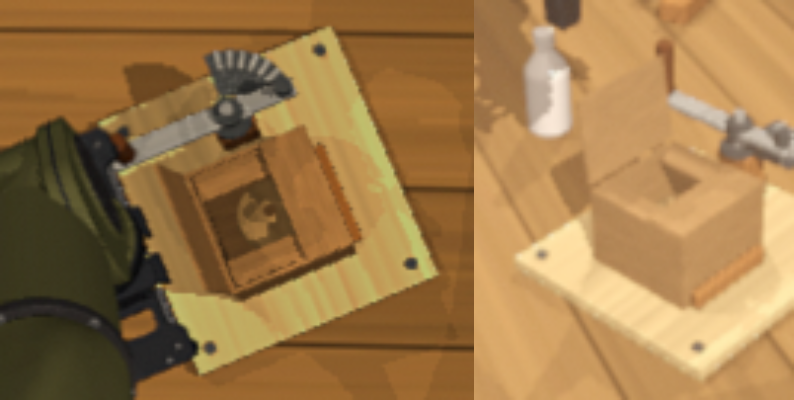

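Narrow flap is flat. Now the wide flap.

```bash
python3 -m inch '-1 0 0 0.027 0 0 0;-1 0 0 0.027 0 0 0;-1 0 0 0.027 0 0 0;-1 -0.015 0 0 0 0 0;-1 -0.015 0 0 0 0 0;-1 -0.015 0 0 0 0 0;-1 -0.015 0 0 0 0 0;-1 -0.015 0 0 0 0 0;-1 -0.015 0 0 0 0 0;-1 -0.015 0 0.004 0 0 0;-1 -0.008 0 0.008 0 0 0;-1 -0.004 0 0.009 0 0 0;-1 0 0 0.009 0 0 0;-1 0 0 0.009 0 0 0;-1 0 0 0.008 0 0 0;-1 0 0 0.003 0 0 0;-1 0 0 0.003 0 0 0;-1 0 0 0 0 0 0;-1 0 0 0 0 0 0'; python3 h.py
```

```text
clock: 6.8
tool_pos: [0.5061, 0.048, 0.1141]
eef_rot: [0.543, 0.84, -0.0, -0.0]
contact_force: [-4.4, 0.3, 17.6]
opening: 0.005
finger_force: 9.1
t 6.80 jig mm [-30.9   2.9] z 114.1 ty-yaw 0.0 toolz [-0.001  0.    -1.   ] Fjig [-3.9  2. ] 17.6 op 0.00 ff 9.1 q7 0.13
```

```bash
python3 -m inch '1 0 0 -0.02 0 0 0;1 0 0 -0.04 0 0 0;1 0 0 -0.04 0 0 0;1 -0.02 0 -0.03 0 0 0;1 -0.035 0 0 0 0 0;1 -0.035 0 0 0 0 0;1 0 0 0 0 0 0;1 0 0 0 0 0 0'; python3 h.py; python3 -c "
from h import *
p,d,m=snap('top','t4.png')
s,sd,ms=snap('side','s4.png')
np.savez('s4.npz',p=p,d=d,s=s,sd=sd)
cv2.imwrite('pics/t4c.png',np.hstack([cv2.resize(p[140:200,210:270,::-1],(400,400)),cv2.resize(s[130:190,300:360,::-1],(400,400))]))"
```

```text
clock: 7.47
tool_pos: [0.544, -0.0367, 0.2425]
eef_rot: [0.545, 0.838, -0.0, 0.0]
contact_force: [0.0, 0.1, -0.0]
opening: 0.584
finger_force: 0.0
t 7.47 jig mm [-31.1 -89.8] z 242.5 ty-yaw -0.3 toolz [ 0.    -0.001 -1.   ] Fjig [0.1 0.1] -0.0 op 0.58 ff 0.0 q7 0.32
```

View pics/t4c.png

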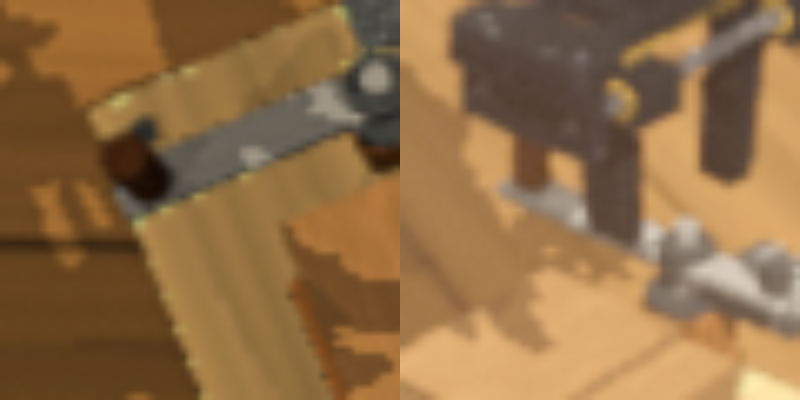

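The top crop shows the knob's top at (125,155) and its foot near (152,185). The side crop shows the foot at (530,185).

Run:
```python
from h import *
m=camera_model('top'); ms=camera_model('side')
for n,mm,u,v,z in [('top',m,210+125/6.667-.4,140+155/6.667-.4,.175),('foot',m,210+152/6.667-.4,140+185/6.667-.4,.12),('sidefoot',ms,319.5-.4,157.7-.4,.122),('pivot',m,210+375/6.667-.4,140+80/6.667-.4,.13)]:
    q=onz(mm,u,v,z); print(n,q.round(4),(J@(q[:2]-O)*1000).round(1))
z=np.load('s4.npz');p=z['p'];h=cv2.cvtColor(p,cv2.COLOR_RGB2HSV)
k=((h[...,0]<12)|(h[...,0]>172))&(h[...,1]>120)&(h[...,2]<110)
k[:150]=0;k[180:]=0;k[:,:218]=0;k[:,242:]=0
v,u=np.nonzero(k);print(len(u),u.mean(),v.mean(),u.min(),u.max(),v.min(),v.max())
q=onz(m,u.mean(),v.mean(),.1475);print((J@(q[:2]-O)*1000).round(1))
```

```text
top [0.5766 0.1881 0.175 ] [ 90.9 101.8]
foot [0.5752 0.188  0.12  ] [ 89.5 102.3]
sidefoot [0.5756 0.1878 0.122 ] [ 89.8 101.9]
pivot [0.6176 0.0981 0.13  ] [91.3  2.9]
34 230.5 165.14705882352942 226 234 160 169
[ 90.1 101.9]
```

```bash
python3 -m inch '1 0.032 0.02 0 0 0 0;1 0.032 0.02 0 0 0 0;1 0.032 0.02 0 0 0 0;1 0.032 0.02 0 0 0 0;1 0.032 0.02 0 0 0 0;1 0.032 0.021 0 0 0 0;1 0 0 0 0 0 0;1 0 0 0.024 0 0 0;1 0 0 0.024 0 0 0;1 0 0 0.024 0 0 0;1 0 0 0.024 0 0 0;1 0 0 0 0 0 0;1 0 0 0 0 0 0'; python3 h.py
```

```text
clock: 8.65
tool_pos: [0.5739, 0.1909, 0.1458]
eef_rot: [0.543, 0.84, -0.001, -0.001]
contact_force: [0.4, 0.0, 0.5]
opening: 1.001
finger_force: 0.0
t 8.65 jig mm [ 89.5 105.5] z 145.8 ty-yaw 0.1 toolz [-0.004 -0.    -1.   ] Fjig [ 0.4 -0.2] 0.5 op 1.00 ff 0.0 q7 -0.04
```

```bash
python3 -m inch '-1 -0.003 0 0 0 0 0;-1 0 0 0 0 0 0;-1 0 0 0 0 0 0;-1 0 0 0 0 0 0;-1 0 0 0 0 0 0;-1 0 0 0 0 0 0;-1 0 0 0 0 0 0;-1 0 0 0 0 0 0;-1 0 0 0 0 0 0;-1 0 0 0 0 0 0' 45; python3 h.py
```

```text
clock: 9.48
tool_pos: [0.577, 0.187, 0.1467]
eef_rot: [0.544, 0.839, 0.0, -0.0]
contact_force: [-0.5, 0.3, 0.3]
opening: 0.27
finger_force: 0.0
t 9.48 jig mm [ 90.7 100.7] z 146.7 ty-yaw -0.1 toolz [-0.  0. -1.] Fjig [-0.3  0.5] 0.3 op 0.27 ff 0.0 q7 -0.04
```

```bash
python3 -m inch '-1 0 0 0 0 0 0;-1 0 0 0 0 0 0;-1 0 0 0 0 0 0;-1 0 0 0 0 0 0' 45; python3 h.py
```

```text
clock: 9.82
tool_pos: [0.5768, 0.1869, 0.1467]
eef_rot: [0.544, 0.839, -0.0, -0.0]
contact_force: [-0.3, -0.5, 0.5]
opening: 0.216
finger_force: 45.0
t 9.82 jig mm [ 90.5 100.7] z 146.7 ty-yaw -0.1 toolz [-0. -0. -1.] Fjig [-0.5 -0.3] 0.5 op 0.22 ff 45.0 q7 -0.04
```

Knob gripped. I'll swing in small arc steps, reading the angle and tangential push to count clicks.

```bash
cat > k.py <<'E'
from h import *
s=get_state(); Rm=R.from_quat(s['eef_rot']).as_matrix(); l=J@(s['tool_pos'][:2]-O)*1000
v=l-[90.5,0.7]; a=np.arctan2(-v[0],v[1]); t=np.array([-np.cos(a),-np.sin(a)])
F=J@s['contact_force'][:2]; ty=np.radians(np.degrees(np.arctan2(Rm[1,1],Rm[0,1]))-24.2)
print('%.2f ang %.3f r %.1f tool %.3f Ft %.1f Fr %.1f Fz %.1f z %.1f op %.2f ff %.0f'%(s['clock'],a,np.hypot(*v),ty,-F@t,F@v/np.hypot(*v),s['contact_force'][2],s['tool_pos'][2]*1e3,s['opening'],s['finger_force']))
E
python3 -m inch '-1 0 -0.0025 0 0 0 -0.025;-1 0 -0.0025 0 0 0 -0.025;-1 0 -0.0025 0 0 0 -0.025' >/dev/null; python3 k.py
python3 -m inch '-1 0 -0.0025 0 0 0 -0.025'>/dev/null; python3 k.py
python3 -m inch '-1 0 -0.0025 0 0 0 -0.025'>/dev/null; python3 k.py
python3 -m inch '-1 0 -0.0025 0 0 0 -0.025'>/dev/null; python3 k.py
python3 -m inch '-1 0 -0.0025 0 0 0 -0.025'>/dev/null; python3 k.py
python3 -m inch '-1 0 -0.0025 0 0 0 -0.025'>/dev/null; python3 k.py
python3 -m inch '-1 0 -0.0025 0 0 0 -0.025'>/dev/null; python3 k.py
python3 -m inch '-1 0 -0.0025 0 0 0 -0.025'>/dev/null; python3 k.py
python3 -m inch '-1 0 -0.0025 0 0 0 -0.025'>/dev/null; python3 k.py
python3 -m inch '-1 0 -0.0025 0 0 0 -0.025'>/dev/null; python3 k.py
```

```text
10.07 ang 0.047 r 100.0 tool 0.075 Ft 6.8 Fr -1.1 Fz -6.4 z 146.7 op 0.22 ff 45
10.15 ang 0.071 r 100.0 tool 0.100 Ft 7.1 Fr -0.7 Fz -6.2 z 146.8 op 0.21 ff 45
10.23 ang 0.096 r 100.0 tool 0.125 Ft 6.5 Fr -0.2 Fz -6.7 z 146.7 op 0.21 ff 45
10.32 ang 0.120 r 100.0 tool 0.150 Ft 6.3 Fr -0.6 Fz -7.2 z 146.8 op 0.21 ff 45
10.40 ang 0.145 r 100.0 tool 0.175 Ft 6.8 Fr -1.2 Fz -7.2 z 146.8 op 0.21 ff 45
10.48 ang 0.170 r 100.0 tool 0.200 Ft 6.4 Fr -0.9 Fz -5.8 z 146.7 op 0.21 ff 45
10.57 ang 0.194 r 100.0 tool 0.225 Ft 6.0 Fr -1.5 Fz -5.8 z 146.7 op 0.21 ff 45
10.65 ang 0.219 r 100.0 tool 0.250 Ft 6.3 Fr -1.1 Fz -6.8 z 146.7 op 0.21 ff 45
10.73 ang 0.244 r 100.0 tool 0.275 Ft 5.7 Fr -0.0 Fz -7.1 z 146.7 op 0.21 ff 45
10.82 ang 0.268 r 100.0 tool 0.300 Ft 6.4 Fr -1.3 Fz -7.7 z 146.7 op 0.21 ff 45
```

```bash
python3 -m inch '-1 0 -0.0025 0 0 0 -0.025'>/dev/null; python3 k.py
python3 -m inch '-1 0 -0.0025 0 0 0 -0.025'>/dev/null; python3 k.py
python3 -m inch '-1 0 -0.0025 0 0 0 -0.025'>/dev/null; python3 k.py
python3 -m inch '-1 0 -0.0025 0 0 0 -0.025'>/dev/null; python3 k.py
python3 -m inch '-1 0 -0.0025 0 0 0 -0.025'>/dev/null; python3 k.py
python3 -m inch '-1 0 -0.0025 0 0 0 -0.025'>/dev/null; python3 k.py
python3 -m inch '-1 0 -0.0025 0 0 0 -0.025'>/dev/null; python3 k.py
python3 -m inch '-1 0 -0.0025 0 0 0 -0.025'>/dev/null; python3 k.py
python3 -m inch '-1 0 -0.0025 0 0 0 -0.025'>/dev/null; python3 k.py
python3 -m inch '-1 0 -0.0025 0 0 0 -0.025'>/dev/null; python3 k.py
python3 -m inch '-1 0 -0.0025 0 0 0 -0.025'>/dev/null; python3 k.py
python3 -m inch '-1 0 -0.0025 0 0 0 -0.025'>/dev/null; python3 k.py
python3 -m inch '-1 0 -0.0025 0 0 0 -0.025'>/dev/null; python3 k.py
python3 -m inch '-1 0 -0.0025 0 0 0 -0.025'>/dev/null; python3 k.py
```

```text
10.90 ang 0.293 r 100.0 tool 0.325 Ft 6.6 Fr -0.7 Fz -7.0 z 146.7 op 0.21 ff 45
10.98 ang 0.317 r 100.0 tool 0.350 Ft 7.1 Fr -1.3 Fz -7.5 z 146.8 op 0.21 ff 45
11.07 ang 0.331 r 100.0 tool 0.375 Ft 11.3 Fr -1.0 Fz -11.0 z 146.8 op 0.21 ff 45
11.15 ang 0.341 r 99.9 tool 0.400 Ft 16.0 Fr -3.9 Fz -16.8 z 146.8 op 0.21 ff 45
11.23 ang 0.351 r 99.7 tool 0.425 Ft 15.2 Fr -1.8 Fz -16.3 z 146.8 op 0.21 ff 45
11.32 ang 0.368 r 99.6 tool 0.451 Ft 15.7 Fr -2.4 Fz -15.9 z 146.8 op 0.21 ff 45
11.40 ang 0.408 r 99.6 tool 0.476 Ft 9.4 Fr -2.8 Fz -10.7 z 146.7 op 0.21 ff 45
11.48 ang 0.445 r 99.6 tool 0.502 Ft 9.6 Fr -2.6 Fz -10.2 z 146.7 op 0.21 ff 45
11.57 ang 0.476 r 99.5 tool 0.527 Ft 9.5 Fr -2.3 Fz -10.2 z 146.7 op 0.21 ff 45
11.65 ang 0.499 r 99.5 tool 0.552 Ft 8.9 Fr -2.8 Fz -11.2 z 146.7 op 0.22 ff 45
11.73 ang 0.519 r 99.5 tool 0.577 Ft 11.9 Fr -3.6 Fz -13.1 z 146.8 op 0.22 ff 45
11.82 ang 0.532 r 99.5 tool 0.602 Ft 14.6 Fr -3.4 Fz -15.5 z 146.8 op 0.21 ff 45
11.90 ang 0.542 r 99.5 tool 0.627 Ft 19.3 Fr -3.0 Fz -18.6 z 146.8 op 0.21 ff 45
11.98 ang 0.558 r 99.5 tool 0.652 Ft 18.0 Fr -2.7 Fz -18.2 z 146.8 op 0.21 ff 45
```

First crest at about 0.37, second coming at about 0.57. Continuing.

```bash
python3 -m inch '-1 0 -0.0025 0 0 0 -0.025'>/dev/null; python3 k.py
python3 -m inch '-1 0 -0.0025 0 0 0 -0.025'>/dev/null; python3 k.py
python3 -m inch '-1 0 -0.0025 0 0 0 -0.025'>/dev/null; python3 k.py
python3 -m inch '-1 0 -0.0025 0 0 0 -0.025'>/dev/null; python3 k.py
python3 -m inch '-1 0 -0.0025 0 0 0 -0.025'>/dev/null; python3 k.py
python3 -m inch '-1 0 -0.0025 0 0 0 -0.025'>/dev/null; python3 k.py
python3 -m inch '-1 0 -0.0025 0 0 0 -0.025'>/dev/null; python3 k.py
python3 -m inch '-1 0 -0.0025 0 0 0 -0.025'>/dev/null; python3 k.py
python3 -m inch '-1 0 -0.0025 0 0 0 -0.025'>/dev/null; python3 k.py
python3 -m inch '-1 0 -0.0025 0 0 0 -0.025'>/dev/null; python3 k.py
python3 -m inch '-1 0 -0.0025 0 0 0 -0.025'>/dev/null; python3 k.py
python3 -m inch '-1 0 -0.0025 0 0 0 -0.025'>/dev/null; python3 k.py
```

```text
12.07 ang 0.599 r 99.5 tool 0.677 Ft 10.2 Fr -2.4 Fz -11.4 z 146.8 op 0.21 ff 45
12.15 ang 0.640 r 99.4 tool 0.702 Ft 10.0 Fr -3.0 Fz -9.9 z 146.7 op 0.22 ff 45
12.23 ang 0.671 r 99.4 tool 0.728 Ft 9.9 Fr -2.9 Fz -10.1 z 146.7 op 0.21 ff 45
12.32 ang 0.695 r 99.4 tool 0.753 Ft 10.0 Fr -3.3 Fz -10.8 z 146.7 op 0.22 ff 45
12.40 ang 0.716 r 99.4 tool 0.778 Ft 11.6 Fr -2.9 Fz -13.4 z 146.7 op 0.21 ff 45
12.48 ang 0.728 r 99.3 tool 0.803 Ft 14.7 Fr -3.8 Fz -15.4 z 146.8 op 0.21 ff 45
12.57 ang 0.738 r 99.3 tool 0.828 Ft 18.0 Fr -3.8 Fz -17.0 z 146.8 op 0.21 ff 45
12.65 ang 0.754 r 99.3 tool 0.853 Ft 18.0 Fr -2.7 Fz -16.6 z 146.8 op 0.21 ff 45
12.73 ang 0.793 r 99.3 tool 0.878 Ft 10.3 Fr -3.2 Fz -10.5 z 146.8 op 0.22 ff 45
12.82 ang 0.835 r 99.3 tool 0.903 Ft 8.6 Fr -2.9 Fz -9.5 z 146.7 op 0.21 ff 45
12.90 ang 0.867 r 99.2 tool 0.928 Ft 10.1 Fr -3.5 Fz -9.7 z 146.7 op 0.22 ff 45
12.98 ang 0.891 r 99.2 tool 0.953 Ft 9.9 Fr -3.4 Fz -11.0 z 146.7 op 0.21 ff 45
```

Three clicks so far. Now the fourth, carefully.

```bash
python3 -m inch '-1 0 -0.0025 0 0 0 -0.025'>/dev/null; python3 k.py
python3 -m inch '-1 0 -0.0025 0 0 0 -0.025'>/dev/null; python3 k.py
python3 -m inch '-1 0 -0.0025 0 0 0 -0.025'>/dev/null; python3 k.py
python3 -m inch '-1 0 -0.0025 0 0 0 -0.025'>/dev/null; python3 k.py
python3 -m inch '-1 0 -0.0025 0 0 0 -0.025'>/dev/null; python3 k.py
python3 -m inch '-1 0 -0.0025 0 0 0 -0.025'>/dev/null; python3 k.py
python3 -m inch '-1 0 0 0 0 0 0;-1 0 0 0 0 0 0'>/dev/null; python3 k.py
```

```text
13.07 ang 0.913 r 99.2 tool 0.978 Ft 12.1 Fr -2.7 Fz -11.4 z 146.8 op 0.21 ff 45
13.15 ang 0.925 r 99.2 tool 1.004 Ft 15.1 Fr -2.6 Fz -13.6 z 146.8 op 0.22 ff 45
13.23 ang 0.937 r 99.1 tool 1.029 Ft 16.8 Fr -2.1 Fz -14.9 z 146.8 op 0.21 ff 45
13.32 ang 0.949 r 99.0 tool 1.054 Ft 21.2 Fr -3.1 Fz -18.1 z 146.8 op 0.22 ff 45
13.40 ang 0.975 r 98.9 tool 1.080 Ft 12.8 Fr -3.5 Fz -12.9 z 146.8 op 0.21 ff 45
13.48 ang 1.021 r 98.9 tool 1.105 Ft 10.4 Fr -3.9 Fz -9.5 z 146.7 op 0.21 ff 45
13.65 ang 1.052 r 98.9 tool 1.103 Ft 7.3 Fr -4.5 Fz -9.1 z 146.7 op 0.21 ff 45
```

```bash
python3 -m inch '-1 0 0 0 0 0 0;-1 0 0 0 0 0 0;-1 0 0 0 0 0 0;-1 0 0 0 0 0 0;-1 0 0 0 0 0 0;-1 0 0 0 0 0 0'>/dev/null; python3 k.py; python3 -c "
from h import *
p=snap('top')[0]; s=snap('side')[0]
cv2.imwrite('pics/t5c.png',np.hstack([cv2.resize(p[115:250,190:350,::-1],(474,400)),cv2.resize(s[130:250,260:360,::-1],(320,400))]))"; python3 k.py
```

```text
14.15 ang 1.053 r 98.9 tool 1.103 Ft 7.2 Fr -4.8 Fz -9.2 z 146.7 op 0.21 ff 45
14.25 ang 1.053 r 98.9 tool 1.103 Ft 7.4 Fr -4.2 Fz -9.7 z 146.7 op 0.21 ff 45
```

View pics/t5c.png

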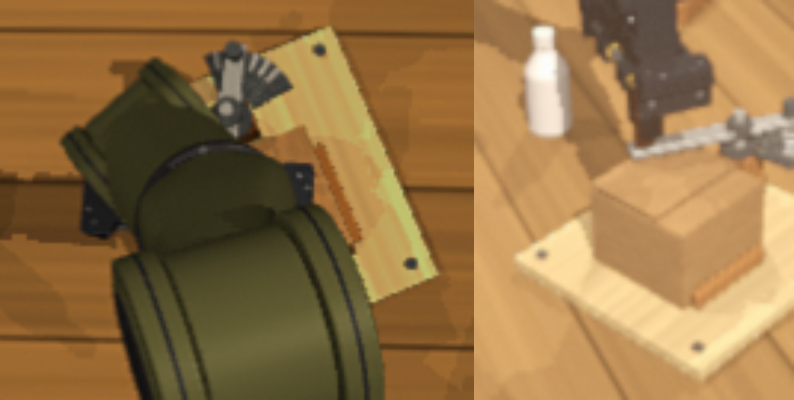

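The side view shows both flaps flat, the wide one over the narrow one, with the lever over the carton and the knob held steadily. Handing in.

```bash
python3 -c "
from plant import r
print(r.finish_job())"
```

```text
the job is handed in; nothing more can be done
None
```

The carton is closed, narrow flap first and the wide flap over it; the lever is four clicks in with the knob still gripped, the four other things on the bench were not touched, and I handed the job in at about 14 s.

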